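# Pop the spice jar out of its push-to-release pod

## Robot

A 6-joint arm with a two-finger parallel gripper is mounted at the origin on a cart in front of the work surface, level with it; the furniture and walls round the work are solid. World frame = base frame: x ahead of the robot, y to its left, z up, the work surface at z = 0. Lengths are in m, angles in rad, forces in N, time in s.
With the tool pointing down it reaches from about 0.375 to 0.975 m from the base axis. Payload 3.8 kg.
Tool frame: the origin (TCP) lies midway between the tips of the shut fingers; the grasp point (between the pads) lies 19 mm behind it (bot.grip_point_offset is the z of the grasp point in the tool frame, in m); z points along the fingers, y is the line along which they close (so a half turn about z gives the same grasp; the last joint's range is limited). The gripper opens to 85 mm and grips with 20 to 120 N. Pads are 22 mm wide; open, the fingers measure 114 mm over their backs; the gripper's body (76 mm by 85 mm) begins 54 mm behind the grasp point. The pads swing forward as they close: fully open they stand 13 mm farther back than shut.
Start: joints at [1.078, 0.264, 1.604, -0, 1.274, -0.037], TCP at [0.297, 0.606, 0.231] pointing down, gripper open.
Joint ranges: [-2.63, 2.63], [-0.94, 2.18], [0.31, 2.57], [-1.31, 4.45], [0, 2.66], [-2.55, 2.55]. Speed limits (rad/s): [2.57, 2.57, 3.14, 3.14, 3.14, 3.14].

## Interface

Orientations are given as a rotation vector (axis times angle).
In Python, from workcell import sensors, optics, order, bot gives the robot as it stands.
- The arm moves only by the tool play_rows, never from a script. Its argument "commands" is a list of rows, each a list of 6 numbers: the shift along the tool's x, y, z in cm, then the turn, a rotation vector about the tool's x, y, z in rad. In form: [[dx, dy, dz, wx, wy, wz], ...]. A call has 1 to 5 rows; each row shifts and turns the commanded pose from where the row before left it, along the tool's axes as they then stand; what a row does not reach is not made up. A row lasts 1/12 s, in which the tool goes at most 41.7 mm and 7.16 degrees, less where a joint would pass 70% of its speed; a pose out of reach is approached as far as the arm can. A call with a gripper value outside its range is refused whole. "grip" is the closure, from 0 (fully open) to 1 (shut), set as the call begins (left out, the last holds). The fingers move at their own pace and stop on an object; "force" is the grip in N (left out, the last holds). Time passes only in rows, so rows that do not move let the fingers close. It gives the time, the measured TCP pose, the force, the opening and the grip force at its end, in the units of the state.
- sensors.read_state(): the state, without advancing time (a new reading comes with each control period).
- optics.read_camera(name): name is "scene" or "top" or "wrist"; returns the picture (384x512x3 uint8, red, green, blue); there is no depth.
- optics.camera_info(name): a dict with "mtx" (3x3 intrinsics, pixels), "k1" (the pictures are not rectified: a ray, as slopes to the right and down, at radius r is drawn at 1 + k1 r^2 times it, then the intrinsics apply), "R" (3x3) and "t" (3): a world point X has camera coordinates R X + t. Camera axes: x right, y down, z forward; pixel columns grow to the right and rows downward; lengths in m; the calibration is good to about 2 mm. A picture is of the moment at which its call begins: read the wrist's pose just before it. camera_info takes no time and is no camera call; for the wrist camera it gives the pose at the moment of the call.
- order.finish_job(): hands the job in; it is judged then, once.
The state is a dict: "time": time; "q": joint angles; "joint_vel": joint speeds; "joint_torque": joint torques, N m; "tool_pos": TCP position; "tcp_rot": TCP orientation; "wrist_force": force on the tool from outside, world axes, zero at the start; "torque": the same for the moment, N m; "width": opening from 0.0 (shut) to 1.0 (fully open); "grip_force": force on a finger pad.
Only numpy, scipy, OpenCV 4.12 (cv2) and the standard library are available. Lean on these libraries where they do the work, as an engineer would, in place of code of your own. Each camera call takes 0.05 s, during which the arm holds its last target. There are 200 camera calls.

## Task

Get the spice out for cooking: press the spice jar with the red cap straight down in its pod until the catch lets go, and let it spring up by itself. Then lift it out by its cap and stand it upright on the round cork mat, setting it down gently. Leave the two grey-capped shakers in their pods alone.

Things in the scene. Friction and masses are not known exactly. Their poses are not given: they have to be found in the camera images.
- spice_jar: Spice jar, 42 mm wide, 106 mm tall, about 0.11 kg; flat red cap, 45 mm wide, from 85 mm up. Origin: centre of its underside, z up. Stands loose in a fixed dark round pod, sunk and latched: underside 20 mm above the worktop, only the top 6 mm above the rim. Pressed to the stop and let go, it rises by itself in 1 s to underside 65 mm, top 171 mm, and stays, free to be gripped and lifted out.
- shaker_a: Shaker, grey domed cap, 44 mm wide, 90 mm tall, sunk in a pod too. Origin: centre of underside. Leave alone. All three pods: tube 80 mm wide, bore 54 mm, rim 120 mm above the worktop, foot 90 mm wide, thing centred within 3 mm. Push catch: pressed in the middle with closed fingers, it sinks on a spring (3 to 5 N) to a firm stop 8 mm down; lets go at 5 mm; springs up 45 mm; never latches again.
- shaker_b: Second grey-capped shaker, the same as shaker_a, sunk in its own pod of the same kind. Origin: centre of its underside, z up. Leave alone.
- cork_mat: Round cork mat, 140 mm in diameter, 8 mm thick, fixed flat on the worktop. Origin: centre of its underside, so its top is 8 mm above the origin. The spice jar shall stand on it.
There are look-alikes about, which are no part of the job. Leave any pink or purple look-alike of the spice_jar alone.

How it is judged:
On the way, in this order (a step that is already met when the one before it is completed fails the run):
1. the spice jar is pressed in by about 5 mm (height (world z) of spice_jar below 0.0155 m).
2. it has sprung up by itself more than 38 mm above its latched height, untouched by the robot (height (world z) of spice_jar between 0.058 and 0.072 m and contact force between spice_jar and the fingers below 0.3 N), for 0.2 s.
At the end, for the whole second after the job is handed in: The spice jar stands upright (within 10 degrees), at rest, on the cork mat, its axis within 55 mm of the mat's centre; both grey-capped shakers are still sunk in their pods (moved less than 12 mm) (horizontal distance between spice_jar and cork_mat below 0.055 m and z of spice_jar in the frame of cork_mat between 0.003 and 0.014 m and angle between spice_jar's own z axis and vertical below 0.17 rad and linear speed of spice_jar below 0.02 m/s and distance of each of shaker_a, shaker_b from where it was at the start of the episode below 0.012 m); the robot touches nothing.
It fails at once if a grey-capped shaker is moved by more than 12 mm (its catch let go, or it was pulled out) (distance of any of shaker_a, shaker_b from where it was at the start of the episode above 0.012 m).
It fails at once if the spice jar is dropped on to the mat from more than about 25 mm (faster than 0.7 m/s when less than 30 mm above it) (horizontal distance between spice_jar and cork_mat below 0.09 m and z of spice_jar in the frame of cork_mat below 0.038 m and linear speed of spice_jar above 0.7 m/s).
It also fails if it takes over 48 s, if anything falls off the work surface, if the arm or the gripper's body presses on something with over 40 N, if the wrist force passes 120 N, or if a joint passes its speed limit or range.

## Working session

There is one attempt and no reset: what is moved stays moved. The work goes in short steps, Python scripts to look and compute and a tool call to move; the robot and the scene stay as the last step left them, time stands still between calls to the robot, and variables do not carry over. Pictures are saved under pics/ and viewed, at most 10 in all, crops included, and the job is handed in when it is done.

Besides the shell and the picture viewer there is one more tool, called after ">>>" as name(argument=value, ...), one argument or row to a line, values as JSON. play_rows: Moves the arm, as the interface text tells. Its arguments: {"type":"object","properties":{"commands":{"type":"array","items":{"type":"array","items":{"type":"number"}}},"grip":{"type":"number"},"force":{"type":"number"}},"required":["commands"]}

```bash
mkdir -p pics; cat > h.py <<'E'
import numpy as np, cv2
from workcell import sensors, optics, order, bot
from scipy.spatial.transform import Rotation as Ro
def ray(ci,u,v):
    K=np.array(ci["mtx"]);d=np.array([ci["k1"],0,0,0,0.])
    x=cv2.undistortPoints(np.array([[[u,v]]],float),K,d)[0,0]
    R=np.array(ci["R"]);t=np.array(ci["t"])
    return -R.T@t, R.T@np.array([x[0],x[1],1])
def onz(ci,u,v,z):
    o,d=ray(ci,u,v); return o+d*(z-o[2])/d[2]
def proj(ci,X):
    R=np.array(ci["R"]);p=R@np.array(X)+np.array(ci["t"]);p=p/p[2]
    s=1+ci["k1"]*(p[0]**2+p[1]**2);q=np.array(ci["mtx"])@[p[0]*s,p[1]*s,1];return q[:2]
E
python3 - <<'E'
from h import *
print(sensors.read_state(),bot.grip_point_offset)
a=[optics.read_camera(n) for n in("scene","top")]
for n,i in zip(("scene","top"),a): cv2.imwrite(f"pics/{n}0.png",i[...,::-1])
E
```

```text
{'time': 0.0, 'q': array([ 1.07811041e+00,  2.64764696e-01,  1.60539802e+00, -7.85950633e-06,
        1.27371546e+00, -3.69191133e-02]), 'joint_vel': array([-0.00233241,  0.00105902,  0.00073612,  0.0005033 , -0.0016258 ,
       -0.00123557]), 'joint_torque': array([-8.05907221e-04, -5.15100074e+01, -3.67320728e+01, -6.59866078e-05,
        1.27028039e-02,  8.08680824e-06]), 'tool_pos': array([0.29676298, 0.60543052, 0.22994129]), 'tcp_rot': array([-0.70959906, -3.05979559,  0.0034674 ]), 'wrist_force': array([0.32306537, 0.6934192 , 0.34076089]), 'torque': array([ 0.04308801, -0.01906547,  0.03477601]), 'grip_force': 0.0, 'width': 1.002344186270813} -0.0187
```

View pics/top0.png

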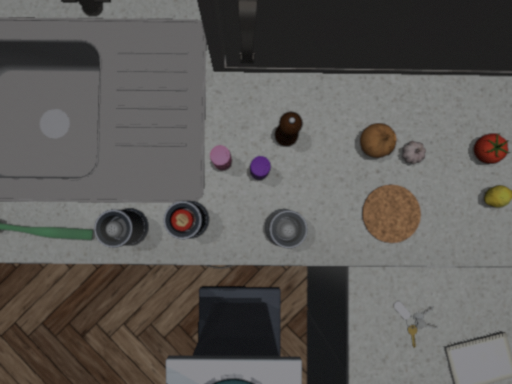

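View pics/scene0.png

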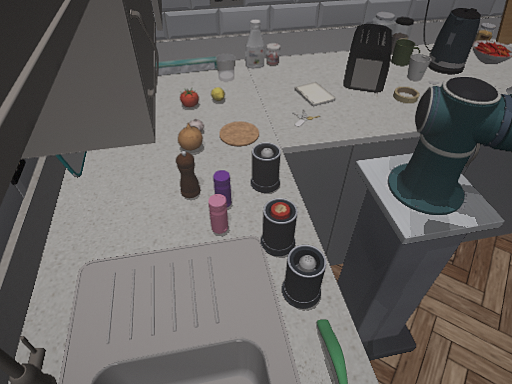

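The top view shows the red cap at about (182,220), shakers at (118,228) and (287,229), and the mat at (391,213). The pink and purple look-alikes are at (221,156) and (260,167). The scene view has the red cap at (282,211).

```bash
python3 - <<'E'
from h import *
ct,cs=optics.camera_info("top"),optics.camera_info("scene")
it=cv2.imread("pics/top0.png");isc=cv2.imread("pics/scene0.png")
def blob(img,roi,hs):
    x0,y0,x1,y1=roi;h=cv2.cvtColor(img[y0:y1,x0:x1],cv2.COLOR_BGR2HSV)
    m=np.zeros(h.shape[:2],np.uint8)
    for lo,hi in hs: m|=cv2.inRange(h,lo,hi)
    c=max(cv2.findContours(m,0,2)[0],key=cv2.contourArea)
    (u,v),r=cv2.minEnclosingCircle(cv2.convexHull(c));b=cv2.fitEllipse(c)
    return np.array([u+x0,v+y0]),r,b[0][0]+x0,b[0][1]+y0,b[1]
red=[((0,120,50),(9,255,255)),((170,120,50),(180,255,255))]
a=blob(it,(160,195,212,245),red);print("red top",a,onz(ct,*a[2:4],.126))
b=blob(isc,(265,195,300,222),red);print("red scene",b,onz(cs,*b[2:4],.126))
m=blob(it,(350,175,430,250),[((5,70,60),(22,255,255))]);print("mat",m,onz(ct,*m[2:4],.008))
for n,p in(("A",(115,229)),("B",(289,227)),):print(n,onz(ct,*p,.11))
print("pod rim check",[proj(ct,[*(onz(ct,*a[2:4],.126)[:2]+.04*np.array([np.cos(t),np.sin(t)])),.12]).round(1) for t in (0,1.57,3.14,4.71)])
for n,p in(("pink",(221,153)),("purple",(260,163)),("mill",(291,120)),("edge",(250,265))):print(n,onz(ct,*p,.0 if n=="edge" else .11))
print("camtop",-np.array(ct["R"]).T@ct["t"],"tcp",proj(ct,[.297,.606,.231]),proj(cs,[.297,.606,.231]), "mat scene",proj(cs,onz(ct,*m[2:4],.008)))
z=cv2.resize(np.hstack([it[190:255,80:220],isc[185:250,240:380]]),None,fx=2.8,fy=2.8,interpolation=2);cv2.imwrite("pics/z.png",z)
E
```

```text
red top (array([181.79192543, 219.75465775]), 11.344691276550293, 181.63842010498047, 219.64569091796875, (20.993408203125, 21.99563217163086)) [0.4774735  0.10735506 0.126     ]
red scene (array([279.82352924, 211.        ]), 10.141829490661621, 280.0135450363159, 210.53908443450928, (17.367944717407227, 19.380840301513672)) [0.47786693 0.11248299 0.126     ]
mat (array([390.84716034, 213.37117767]), 29.198402404785156, 391.05382919311523, 213.26938247680664, (56.51192092895508, 57.474246978759766)) [ 0.49607849 -0.36959941  0.008     ]
A [0.45613996 0.24951134 0.11      ]
B [ 0.46414005 -0.11632808  0.11      ]
pod rim check [array([182.5, 200.4]), array([162.9, 219.4]), array([181.7, 238.9]), array([201.3, 219.9])]
pink [0.61942483 0.02911761 0.11      ]
purple [ 0.59902757 -0.05394339  0.11      ]
mill [ 0.69224212 -0.11938657  0.11      ]
edge [ 0.37031583 -0.03608855  0.        ]
camtop [ 0.48848747 -0.02625205  0.95881324] tcp [-107.96800837  318.17949405] [534.42977197 431.66645245] mat scene [238.4606447  132.77351397]
```

View pics/z.png

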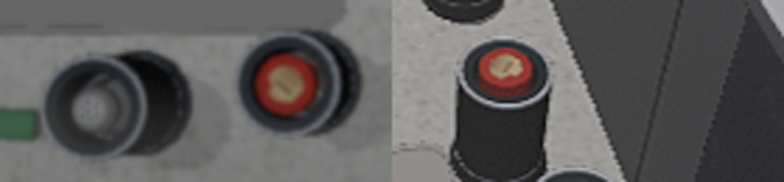

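```bash
cat >> h.py <<'E'
def delta(T):
    s=sensors.read_state();R=Ro.from_rotvec(s["tcp_rot"])
    d=R.inv().apply(np.array(T)-s["tool_pos"])*100
    print("t",round(s["time"],2),"tcp",s["tool_pos"].round(4),"F",s["wrist_force"].round(1),"w",round(s["width"],2),"delta cm",d.round(2),"tilt z",R.as_matrix()[:,2].round(4),"y",R.as_matrix()[:,1].round(3))
E
python3 -c "
from h import *
delta([.4775,.107,.20])"
```

```text
t 0.1 tcp [0.2968 0.6055 0.23  ] F [ 0.  -0.4 -0.1] w 1.0 delta cm [-38.17 -36.8    3.08] tilt z [-0.001  -0.0019 -1.    ] y [ 0.44   0.898 -0.002]
```

>>> play_rows(
  commands=[
    [-2.5, -2.4, 0, 0, 0, 0],
    [-2.5, -2.4, 0, 0, 0, 0],
    [-2.5, -2.4, 0, 0, 0, 0],
    [-2.5, -2.4, 0, 0, 0, 0],
    [-2.5, -2.4, 0, 0, 0, 0],
  ],
  grip=1,
  force=40,
)

```text
time: 0.52
tool_pos: [0.3565, 0.4416, 0.2305]
tcp_rot: [-0.709, -3.06, 0.002]
wrist_force: [0.0, -0.4, 0.0]
width: 0.298
grip_force: 0.0
```

>>> play_rows(
  commands=[
    [-2.5, -2.4, 0, 0, 0, 0],
    [-2.5, -2.4, 0, 0, 0, 0],
    [-2.5, -2.4, 0, 0, 0, 0],
    [-2.5, -2.4, 0, 0, 0, 0],
    [-2.5, -2.4, 0, 0, 0, 0],
  ],
)

```text
time: 0.93
tool_pos: [0.4158, 0.2788, 0.2309]
tcp_rot: [-0.709, -3.06, 0.001]
wrist_force: [0.8, 0.9, -0.4]
width: 0.002
grip_force: 0.0
```

```bash
python3 -c "
from h import *
delta([.4775,.107,.20])
cv2.imwrite('pics/w1.png',optics.read_camera('wrist')[...,::-1])
ci=optics.camera_info('wrist');print(proj(ci,[.4775,.1074,.126]))"
```

```text
t 0.93 tcp [0.4158 0.2788 0.2309] F [ 0.8  0.9 -0.4] w 0.0 delta cm [-13.09 -12.71   3.09] tilt z [-5.e-04 -3.e-04 -1.e+00] y [ 0.44   0.898 -0.001]
[136.30728368 307.22915115]
```

View pics/w1.png

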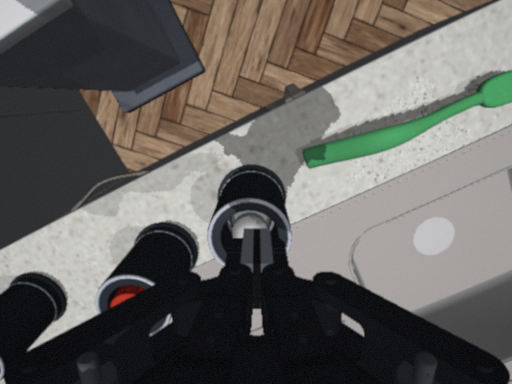

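The wrist view shows the red cap behind the linkage near (126,296), with its pod rim around (140,310). That agrees with the predicted (136,307), so I'm moving over it.

>>> play_rows(
  commands=[
    [-2.6, -2.5, 0, 0, 0, 0],
    [-2.6, -2.5, 0, 0, 0, 0],
    [-2.6, -2.5, 0.2, 0, 0, 0],
    [-2.6, -2.5, 1.4, 0, 0, 0],
    [-2.7, -2.6, 1.5, 0, 0, 0],
  ],
)

```text
time: 1.4
tool_pos: [0.4791, 0.1086, 0.201]
tcp_rot: [0.709, 3.058, 0.002]
wrist_force: [0.9, 1.0, -0.3]
width: -0.001
grip_force: 0.0
```

>>> play_rows(
  commands=[
    [0, 0, 0, 0, 0, 0],
    [0, 0, 0, 0, 0, 0],
  ],
)

```text
time: 1.57
tool_pos: [0.4774, 0.108, 0.1988]
tcp_rot: [-0.716, -3.056, 0.002]
wrist_force: [-0.1, -0.6, 0.3]
width: -0.0
grip_force: 0.0
```

```bash
python3 -c "
from h import *
delta([.4775,.108,.128])
a=[optics.read_camera(n)[...,::-1] for n in('wrist','scene')]
cv2.imwrite('pics/w2.png',np.hstack([cv2.resize(a[0],(400,300)),cv2.resize(a[1][120:300,200:440],(400,300))]))
ci=optics.camera_info('wrist');print(proj(ci,[.4775,.1074,.126])*.78)"
```

```text
t 1.57 tcp [0.4774 0.108  0.1988] F [-0.1 -0.6  0.3] w -0.0 delta cm [-0.02  0.02  7.08] tilt z [-3.2e-03 -4.0e-04 -1.0e+00] y [ 0.444  0.896 -0.002]
[198.35554926 155.51511498]
```

View pics/w2.png

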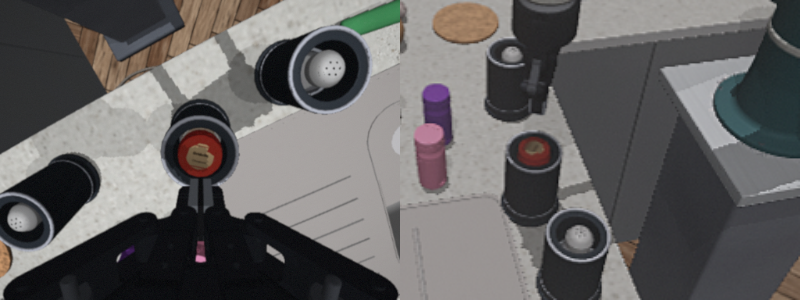

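The left half shows the cap at about (201,152) in the resized wrist picture, against a predicted (198,155). The right half shows the arm still above the scene.

```bash
python3 -c "
from h import *
ci=optics.camera_info('wrist');im=optics.read_camera('wrist')
h=cv2.cvtColor(im,cv2.COLOR_RGB2HSV);m=cv2.inRange(h,(0,120,50),(9,255,255))|cv2.inRange(h,(170,120,50),(180,255,255))
m[:140]=0;m[235:]=0
c=max(cv2.findContours(m,0,2)[0],key=cv2.contourArea);e=cv2.fitEllipse(cv2.convexHull(c));print(e)
p=onz(ci,*e[0],.126);print(p);delta([*p[:2],.130])"
```

```text
((252.87405395507812, 196.3011932373047), (57.248477935791016, 60.28152847290039), 176.73776245117188)
[0.47478388 0.10752153 0.126     ]
t 1.72 tcp [0.478  0.1107 0.2005] F [-0.3 -0.1  1. ] w -0.0 delta cm [ 0.15 -0.43  7.05] tilt z [ 1.e-04  6.e-04 -1.e+00] y [0.44  0.898 0.001]
```

>>> play_rows(
  commands=[
    [0.1, -0.2, 2, 0, 0, 0],
    [0, 0, 2, 0, 0, 0],
    [0, 0, 2, 0, 0, 0],
    [0, 0, 0.8, 0, 0, 0],
    [0, 0, 0, 0, 0, 0],
  ],
)

```text
time: 2.13
tool_pos: [0.4744, 0.1094, 0.1304]
tcp_rot: [-0.705, -3.057, 0.002]
wrist_force: [0.1, -0.6, 0.6]
width: -0.001
grip_force: 0.0
```

>>> play_rows(
  commands=[
    [0, 0, 0.3, 0, 0, 0],
    [0, 0, 0.3, 0, 0, 0],
    [0, 0, 0, 0, 0, 0],
    [0, 0, 0, 0, 0, 0],
  ],
)

```text
time: 2.47
tool_pos: [0.477, 0.1086, 0.1272]
tcp_rot: [0.709, 3.059, 0.001]
wrist_force: [0.2, 0.7, 0.2]
width: 0.002
grip_force: 0.0
```

>>> play_rows(
  commands=[
    [0, 0, 0.2, 0, 0, 0],
    [0, 0, 0.2, 0, 0, 0],
    [0, 0, 0, 0, 0, 0],
  ],
)

```text
time: 2.72
tool_pos: [0.477, 0.1084, 0.1229]
tcp_rot: [0.71, 3.059, 0.001]
wrist_force: [1.1, 0.9, 3.4]
width: 0.005
grip_force: 1.4
```

>>> play_rows(
  commands=[
    [0, 0, 0.2, 0, 0, 0],
    [0, 0, 0.1, 0, 0, 0],
    [0, 0, 0, 0, 0, 0],
  ],
)

```text
time: 2.97
tool_pos: [0.4767, 0.1084, 0.1194]
tcp_rot: [0.71, 3.06, 0.0]
wrist_force: [0.1, -0.3, 3.2]
width: -0.0
grip_force: 1.6
```

>>> play_rows(
  commands=[
    [0, 0, 0.2, 0, 0, 0],
    [0, 0, 0, 0, 0, 0],
    [0, 0, 0, 0, 0, 0],
  ],
)

```text
time: 3.22
tool_pos: [0.4772, 0.1085, 0.1181]
tcp_rot: [0.709, 3.059, 0.001]
wrist_force: [0.5, -1.1, 7.9]
width: 0.001
grip_force: 3.5
```

>>> play_rows(
  commands=[
    [0, 0, -3, 0, 0, 0],
    [0, 0, -4, 0, 0, 0],
    [0, 0, -4, 0, 0, 0],
    [0, 0, 0, 0, 0, 0],
    [0, 0, 0, 0, 0, 0],
  ],
)

```text
time: 3.63
tool_pos: [0.478, 0.1087, 0.2299]
tcp_rot: [0.709, 3.056, 0.003]
wrist_force: [-0.6, -0.2, 0.1]
width: -0.001
grip_force: 0.0
```

>>> play_rows(
  commands=[
    [0, 0, 0, 0, 0, 0],
    [0, 0, 0, 0, 0, 0],
    [0, 0, 0, 0, 0, 0],
    [0, 0, 0, 0, 0, 0],
    [0, 0, 0, 0, 0, 0],
  ],
  grip=0,
)

```text
time: 4.05
tool_pos: [0.4756, 0.1082, 0.2259]
tcp_rot: [-0.709, -3.058, 0.002]
wrist_force: [0.2, -0.2, -1.1]
width: 0.713
grip_force: 0.0
```

>>> play_rows(
  commands=[
    [0, 0, 0, 0, 0, 0],
    [0, 0, 0, 0, 0, 0],
    [0, 0, 0, 0, 0, 0],
    [0, 0, 0, 0, 0, 0],
    [0, 0, 0, 0, 0, 0],
  ],
)

```text
time: 4.47
tool_pos: [0.4764, 0.1084, 0.2274]
tcp_rot: [0.71, 3.06, 0.0]
wrist_force: [0.6, -0.7, -0.5]
width: 1.001
grip_force: 0.0
```

```bash
python3 -c "
from h import *
ci=optics.camera_info('wrist');im=optics.read_camera('wrist');sc=optics.read_camera('scene')
h=cv2.cvtColor(im,cv2.COLOR_RGB2HSV);m=cv2.inRange(h,(0,120,50),(9,255,255))|cv2.inRange(h,(170,120,50),(180,255,255))
c=max(cv2.findContours(m,0,2)[0],key=cv2.contourArea);e=cv2.fitEllipse(cv2.convexHull(c));print(e)
p=onz(ci,*e[0],.171);print(p);delta([*p[:2],.141])
cv2.imwrite('pics/w3.png',np.hstack([cv2.resize(im[...,::-1],(400,300)),cv2.resize(sc[120:300,200:440,::-1],(400,300))]))
"
```

```text
((255.35377502441406, 203.4764404296875), (60.554988861083984, 63.22169876098633), 173.47315979003906)
[0.47369215 0.10777819 0.171     ]
t 4.57 tcp [0.4764 0.1084 0.2274] F [-0.2 -0.4  0.4] w 1.0 delta cm [ 0.22 -0.18  8.64] tilt z [ 2.e-04  0.e+00 -1.e+00] y [0.44  0.898 0.   ]
```

View pics/w3.png

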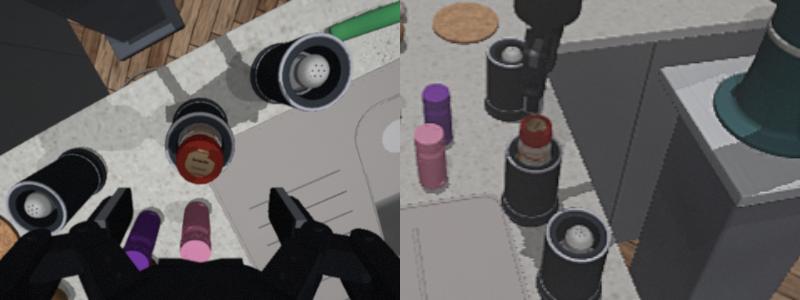

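The jar has popped up: the red cap stands proud at about (199,158) left and (536,130) right, with open fingers around the line. Descending to the cap.

>>> play_rows(
  commands=[
    [0.1, -0.1, 2.5, 0, 0, 0],
    [0, 0, 2.5, 0, 0, 0],
    [0, 0, 2.5, 0, 0, 0],
    [0, 0, 1.4, 0, 0, 0],
    [0, 0, 0, 0, 0, 0],
  ],
)

```text
time: 4.98
tool_pos: [0.4719, 0.1074, 0.1345]
tcp_rot: [-0.708, -3.054, 0.004]
wrist_force: [-0.3, -0.1, -0.0]
width: 1.001
grip_force: 0.0
```

>>> play_rows(
  commands=[
    [0, 0, 0, 0, 0, 0],
    [0, 0, 0, 0, 0, 0],
    [0, 0, 0, 0, 0, 0],
    [0, 0, 0, 0, 0, 0],
    [0, 0, 0, 0, 0, 0],
  ],
  grip=1,
  force=40,
)

```text
time: 5.4
tool_pos: [0.4763, 0.1082, 0.1399]
tcp_rot: [0.709, 3.058, 0.002]
wrist_force: [-0.3, -0.7, 1.4]
width: 0.512
grip_force: 40.3
```

>>> play_rows(
  commands=[
    [0, 0, 0, 0, 0, 0],
    [0, 0, 0, 0, 0, 0],
    [0, 0, -0.5, 0, 0, 0],
    [0, 0, -1, 0, 0, 0],
    [0, 0, 0, 0, 0, 0],
  ],
)

```text
time: 5.82
tool_pos: [0.4759, 0.1081, 0.1552]
tcp_rot: [0.709, 3.059, 0.001]
wrist_force: [1.1, 0.2, -0.5]
width: 0.509
grip_force: 41.6
```

>>> play_rows(
  commands=[
    [0, 0, -1.5, 0, 0, 0],
    [0, 0, -2.5, 0, 0, 0],
    [0, 0, -3, 0, 0, 0],
    [0, 0, -2.5, 0, 0, 0],
    [0, 0, 0, 0, 0, 0],
  ],
)

```text
time: 6.23
tool_pos: [0.4778, 0.1083, 0.2545]
tcp_rot: [0.708, 3.052, 0.005]
wrist_force: [1.9, 0.2, -0.4]
width: 0.506
grip_force: 42.3
```

```bash
python3 -c "
from h import *
delta([.496,-.3696,.25])
a=[optics.read_camera(n)[...,::-1] for n in('wrist','scene')]
cv2.imwrite('pics/w4.png',np.hstack([cv2.resize(a[0],(400,300)),cv2.resize(a[1][80:260,200:440],(400,300))]))"
```

```text
t 6.23 tcp [0.4778 0.1083 0.2545] F [ 1.9  0.2 -0.4] w 0.51 delta cm [-22.66 -42.12   0.42] tilt z [ 0.0088  0.0011 -1.    ] y [0.44  0.898 0.005]
```

View pics/w4.png

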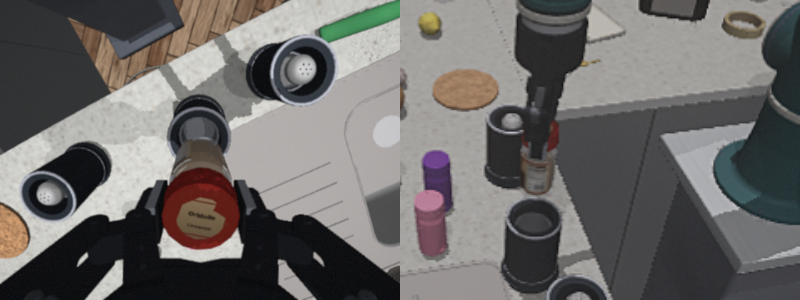

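The jar is lifted clear of its pod and hangs upright in the fingers (cap about (200,208) left). Both shakers are still sunk. Carrying it to the mat.

>>> play_rows(
  commands=[
    [-0.7, -1.3, 0, 0, 0, 0],
    [-1.2, -2.2, 0, 0, 0, 0],
    [-1.2, -2.2, 0, 0, 0, 0],
    [-1.2, -2.2, 0, 0, 0, 0],
    [-1.2, -2.2, 0, 0, 0, 0],
  ],
)

```text
time: 6.75
tool_pos: [0.478, -0.0079, 0.2458]
tcp_rot: [-0.708, -3.056, 0.002]
wrist_force: [-0.0, -0.4, -1.1]
width: 0.509
grip_force: 42.2
```

>>> play_rows(
  commands=[
    [-1.2, -2.2, 0, 0, 0, 0],
    [-1.2, -2.2, 0, 0, 0, 0],
    [-1.2, -2.2, 0, 0, 0, 0],
    [-1.2, -2.2, 0, 0, 0, 0],
    [-1.2, -2.2, 0, 0, 0, 0],
  ],
)

```text
time: 7.17
tool_pos: [0.4835, -0.1329, 0.2457]
tcp_rot: [-0.709, -3.055, -0.0]
wrist_force: [-0.5, -0.1, -2.1]
width: 0.508
grip_force: 42.2
```

>>> play_rows(
  commands=[
    [-1.2, -2.2, 0, 0, 0, 0],
    [-1.2, -2.2, 0, 0, 0, 0],
    [-1.2, -2.2, 0, 0, 0, 0],
    [-1.2, -2.2, 0, 0, 0, 0],
    [-1.2, -2.2, 0, 0, 0, 0],
  ],
)

```text
time: 7.58
tool_pos: [0.4891, -0.2578, 0.2455]
tcp_rot: [-0.709, -3.055, -0.002]
wrist_force: [0.1, 0.4, -1.7]
width: 0.508
grip_force: 42.2
```

>>> play_rows(
  commands=[
    [-1.2, -2.2, 0, 0, 0, 0],
    [-1.2, -2.2, 0, 0, 0, 0],
    [-1.2, -2.2, 0, 0, 0, 0],
    [-1.2, -2.2, 0, 0, 0, 0],
    [-0.6, -1.2, 0, 0, 0, 0],
  ],
)

```text
time: 8.0
tool_pos: [0.4938, -0.3725, 0.2454]
tcp_rot: [-0.711, -3.056, -0.002]
wrist_force: [0.6, 0.3, -1.2]
width: 0.51
grip_force: 42.2
```

>>> play_rows(
  commands=[
    [0, 0, 0, 0, 0, 0],
    [0, 0, 0, 0, 0, 0],
  ],
)

```text
time: 8.17
tool_pos: [0.4943, -0.3703, 0.2464]
tcp_rot: [-0.711, -3.057, -0.004]
wrist_force: [0.2, 1.8, -1.9]
width: 0.507
grip_force: 42.2
```

```bash
python3 -c "
from h import *
delta([.496,-.3696,.09])
a=[optics.read_camera(n)[...,::-1] for n in('wrist','scene')]
cv2.imwrite('pics/w5.png',np.hstack([cv2.resize(a[0],(400,300)),cv2.resize(a[1][20:200,150:390],(400,300))]))"
```

```text
t 8.17 tcp [ 0.4943 -0.3703  0.2464] F [ 0.2  1.8 -1.9] w 0.51 delta cm [-0.18  0.12 15.64] tilt z [-0.0028  0.003  -1.    ] y [0.441 0.897 0.001]
```

View pics/w5.png

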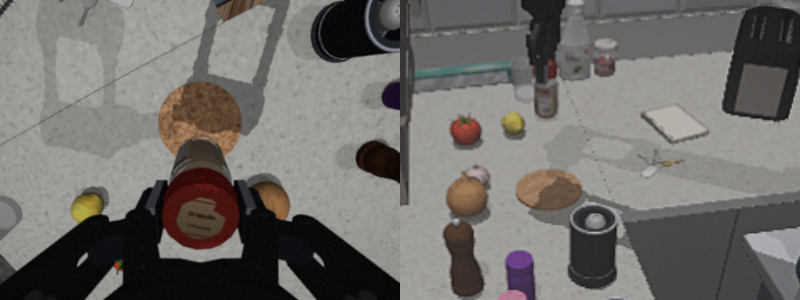

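The jar hangs over the mat: left view shows the mat at (200,122) right beyond the jar. Lowering it.

>>> play_rows(
  commands=[
    [0, 0, 1.5, 0, 0, 0],
    [0, 0, 2.5, 0, 0, 0],
    [0, 0, 2.5, 0, 0, 0],
    [0, 0, 2.5, 0, 0, 0],
    [0, 0, 2, 0, 0, 0],
  ],
)

```text
time: 8.68
tool_pos: [0.4948, -0.3686, 0.1365]
tcp_rot: [-0.707, -3.059, -0.002]
wrist_force: [-1.0, -0.8, -1.5]
width: 0.506
grip_force: 42.2
```

>>> play_rows(
  commands=[
    [0, 0, 1.5, 0, 0, 0],
    [0, 0, 1, 0, 0, 0],
    [0, 0, 1, 0, 0, 0],
    [0, 0, 0.5, 0, 0, 0],
    [0, 0, 0, 0, 0, 0],
  ],
)

```text
time: 9.1
tool_pos: [0.495, -0.3701, 0.0974]
tcp_rot: [-0.709, -3.059, -0.001]
wrist_force: [0.2, -0.0, -0.7]
width: 0.509
grip_force: 42.2
```

>>> play_rows(
  commands=[
    [0, 0, 0.3, 0, 0, 0],
    [0, 0, 0.3, 0, 0, 0],
    [0, 0, 0.2, 0, 0, 0],
    [0, 0, 0, 0, 0, 0],
  ],
)

```text
time: 9.43
tool_pos: [0.4953, -0.371, 0.0904]
tcp_rot: [0.71, 3.06, -0.0]
wrist_force: [0.3, 0.0, -0.4]
width: 0.508
grip_force: 42.2
```

>>> play_rows(
  commands=[
    [0, 0, 0.2, 0, 0, 0],
    [0, 0, 0.2, 0, 0, 0],
    [0, 0, 0.1, 0, 0, 0],
    [0, 0, 0, 0, 0, 0],
  ],
)

```text
time: 9.77
tool_pos: [0.4951, -0.3707, 0.0849]
tcp_rot: [-0.71, -3.06, -0.0]
wrist_force: [-0.1, -0.2, -2.0]
width: 0.508
grip_force: 42.2
```

>>> play_rows(
  commands=[
    [0, 0, 0.2, 0, 0, 0],
    [0, 0, 0.1, 0, 0, 0],
    [0, 0, 0, 0, 0, 0],
  ],
)

```text
time: 10.02
tool_pos: [0.4959, -0.3714, 0.0834]
tcp_rot: [0.71, 3.059, -0.001]
wrist_force: [-1.1, 0.1, 3.8]
width: 0.509
grip_force: 42.6
```

>>> play_rows(
  commands=[
    [0, 0, 0, 0, 0, 0],
    [0, 0, 0, 0, 0, 0],
    [0, 0, 0, 0, 0, 0],
    [0, 0, 0, 0, 0, 0],
    [0, 0, 0, 0, 0, 0],
  ],
  grip=0,
)

```text
time: 10.43
tool_pos: [0.4952, -0.3708, 0.0821]
tcp_rot: [-0.71, -3.06, -0.0]
wrist_force: [0.4, 1.1, 0.3]
width: 0.999
grip_force: 0.0
```

>>> play_rows(
  commands=[
    [0, 0, 0, 0, 0, 0],
    [0, 0, -1, 0, 0, 0],
    [0, 0, -2.5, 0, 0, 0],
    [0, 0, -3.5, 0, 0, 0],
    [0, 0, -3.5, 0, 0, 0],
  ],
)

```text
time: 10.85
tool_pos: [0.4944, -0.3702, 0.1877]
tcp_rot: [-0.709, -3.058, -0.002]
wrist_force: [0.8, -0.7, 0.6]
width: 0.999
grip_force: 0.0
```

>>> play_rows(
  commands=[
    [0, 0, -2, 0, 0, 0],
    [0, 0, 0, 0, 0, 0],
    [0, 0, 0, 0, 0, 0],
    [0, 0, 0, 0, 0, 0],
  ],
)

```text
time: 11.18
tool_pos: [0.4949, -0.3706, 0.207]
tcp_rot: [-0.71, -3.06, -0.0]
wrist_force: [-0.4, -0.9, -1.1]
width: 0.999
grip_force: 0.0
```

```bash
python3 -c "
from h import *
delta([.496,-.3696,.09])
a=[optics.read_camera(n)[...,::-1] for n in('wrist','scene')]
cv2.imwrite('pics/w6.png',np.hstack([cv2.resize(a[0],(400,300)),cv2.resize(a[1][80:320,150:390],(400,400))[:300]]))"
```

```text
t 11.18 tcp [ 0.4949 -0.3706  0.207 ] F [-0.4 -0.9 -1.1] w 1.0 delta cm [-0.07  0.13 11.7 ] tilt z [-6.e-04  4.e-04 -1.e+00] y [0.44  0.898 0.   ]
```

View pics/w6.png

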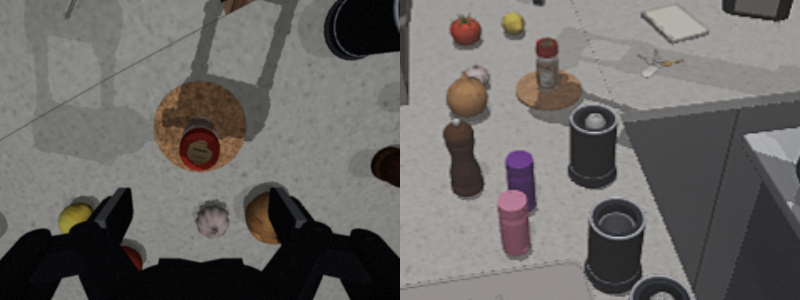

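The jar stands upright at the mat's centre (right view (547,62)), the gripper is clear, and shaker_b is still sunk.

```bash
python3 -c "
from h import *
print(order.finish_job())"
```

```text
the job is handed in; nothing more can be done
None
```

The spice jar was pressed until its catch let go, sprang up by itself, and now stands upright near the centre of the cork mat; both shakers were left alone, and the job is handed in at about 11 s (no verdict came back).

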